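Sort fired pottery into the sample trays

TASK

Sort the five loose pieces of fired pottery: put both cups, both dipping dishes and the bud vase each into the low plywood tray that has a sample of the same kind fixed at one end. Set each piece down gently (do not drop it), standing upright and flat on its tray's floor in the free part beside the sample, and leave the glaze jar and the brush where they are.

Things in the scene. Friction and masses are not known exactly. Their poses are not given: they have to be found in the camera images.
- cup_a: Glazed cream ceramic cup with a dark green rim and no handle, open at the top, straight-sided: outer diameter 48 mm, height 64 mm with the rim, wall 4 mm, about 0.1 to 0.17 kg, rigid; can be gripped across its outside. Origin: centre of its underside; z up along its axis; round, so its yaw does not matter. Loose, standing upright on the table. The two cups are alike.
- cup_b: Glazed cream ceramic cup with a dark green rim and no handle, open at the top, straight-sided: outer diameter 48 mm, height 64 mm with the rim, wall 4 mm, about 0.1 to 0.17 kg, rigid; can be gripped across its outside. Origin: centre of its underside; z up along its axis; round, so its yaw does not matter. Loose, standing upright on the table. The two cups are alike.
- dish_a: Glazed cream ceramic dipping dish with a dark green rim, low and open, straight-sided: outer diameter 64 mm, height 28 mm with the rim, wall 4 mm, about 0.07 to 0.13 kg; can be gripped across its outside. Origin: centre of its underside; z up along its axis; round, so its yaw does not matter. Loose, standing upright on the table. The two dishes are alike.
- dish_b: Glazed cream ceramic dipping dish with a dark green rim, low and open, straight-sided: outer diameter 64 mm, height 28 mm with the rim, wall 4 mm, about 0.07 to 0.13 kg; can be gripped across its outside. Origin: centre of its underside; z up along its axis; round, so its yaw does not matter. Loose, standing upright on the table. The two dishes are alike.
- vase: Glazed cream ceramic bud vase: straight round belly of diameter 50 mm from the foot up to 46 mm, then a shoulder narrowing to a 22 mm neck and a green-rimmed lip 30 mm wide, total height 76 mm, about 0.11 to 0.2 kg; can be gripped across the belly. Origin: centre of its underside; z up along its axis; round, so its yaw does not matter. Loose, standing upright on the table.
- tray_cups: Low plywood tray fixed to the table, holding a sample cup. Outside 110 (x) by 240 (y) by 12 mm high; walls and floor 5 mm thick. Origin: centre of its underside; z up; y along the tray, to the robot's left within 0.1 rad. The immovable sample, same size as the loose ones, stands at x = 0, y = +82 mm; the rest of the floor, to the inner wall at y = -115 mm, is free: room for two.
- tray_dishes: Low plywood tray fixed to the table, holding a sample dipping dish. Outside 110 (x) by 240 (y) by 12 mm high; walls and floor 5 mm thick. Origin: centre of its underside; z up; y along the tray, to the robot's left within 0.1 rad. The immovable sample, same size as the loose ones, stands at x = 0, y = +82 mm; the rest of the floor, to the inner wall at y = -115 mm, is free: room for two.
- tray_vases: Low plywood tray fixed to the table, holding a sample bud vase. Outside 110 (x) by 240 (y) by 12 mm high; walls and floor 5 mm thick. Origin: centre of its underside; z up; y along the tray, to the robot's left within 0.1 rad. The immovable sample, same size as the loose ones, stands at x = 0, y = +82 mm; the rest of the floor, to the inner wall at y = -115 mm, is free: room for two.
- glaze_jar: Small closed jar of glaze with a blue cap and paper label, diameter 46 mm, height 66 mm, loose, standing among the pottery; not to be moved. Origin: centre of its underside, z up.
- brush: Flat glaze brush 182 mm long, 16 mm wide and 10 mm thick, lying loose beyond the trays; not to be moved. Origin on its underside, 87 mm from the bristle end (+x) and 95 mm from the handle end (-x).
Things that resemble listed ones, but are neither listed nor needed, are in the scene too. Leave any pink or red look-alike of the dish_b alone. Leave any purple or turquoise look-alike of the vase alone.

How it is judged (in metres and radians):
At the end, for the whole second after the job is handed in: Each piece stands upright (tilt under 0.12 rad) on the floor (within 4 mm) of the tray of its own kind, its axis within 30 mm of the tray's long centre line and between y = -95 and +40 mm along it, released and at rest (under 0.02 m/s and 0.3 rad/s) (x of cup_a in the frame of tray_cups between -0.03 and 0.03 m and y of cup_a in the frame of tray_cups between -0.095 and 0.04 m and z of cup_a in the frame of tray_cups between 0 and 0.009 m and angle between each of cup_a, cup_b, dish_a, dish_b, vase's own z axis and vertical below 0.12 rad and linear speed of each of cup_a, cup_b, dish_a, dish_b, vase below 0.02 m/s and angular speed of each of cup_a, cup_b, dish_a, dish_b, vase below 0.3 rad/s and x of cup_b in the frame of tray_cups between -0.03 and 0.03 m and y of cup_b in the frame of tray_cups between -0.095 and 0.04 m and z of cup_b in the frame of tray_cups between 0 and 0.009 m and x of dish_a in the frame of tray_dishes between -0.03 and 0.03 m and y of dish_a in the frame of tray_dishes between -0.095 and 0.04 m and z of dish_a in the frame of tray_dishes between 0 and 0.009 m and x of dish_b in the frame of tray_dishes between -0.03 and 0.03 m and y of dish_b in the frame of tray_dishes between -0.095 and 0.04 m and z of dish_b in the frame of tray_dishes between 0 and 0.009 m and x of vase in the frame of tray_vases between -0.03 and 0.03 m and y of vase in the frame of tray_vases between -0.095 and 0.04 m and z of vase in the frame of tray_vases between 0 and 0.009 m); the robot touches nothing.
It fails at once if a piece of pottery falls freely from more than about 25 mm ((linear speed of cup_a above 0.7 m/s and contact force between the fingers and cup_a below 0.05 N) or (linear speed of cup_b above 0.7 m/s and contact force between the fingers and cup_b below 0.05 N) or (linear speed of dish_a above 0.7 m/s and contact force between the fingers and dish_a below 0.05 N) or (linear speed of dish_b above 0.7 m/s and contact force between the fingers and dish_b below 0.05 N) or (linear speed of vase above 0.7 m/s and contact force between the fingers and vase below 0.05 N)).
It fails at once if the glaze jar is shoved more than 40 mm or tipped over (distance of glaze_jar from where it was at the start of the episode above 0.04 m or angle between glaze_jar's own z axis and vertical above 0.5 rad).
It fails at once if the brush is moved more than 40 mm (distance of brush from where it was at the start of the episode above 0.04 m).
It also fails if it takes over 122 s, if anything falls off the work surface, if the arm or the gripper's body presses on something with over 40 N, if the wrist force passes 120 N, or if a joint passes its speed limit or range.

ROBOT

A 6-joint arm with a two-finger parallel gripper is mounted at the origin on the work surface. World frame = base frame: x ahead of the robot, y to its left, z up, the work surface at z = 0. Lengths are in mm, angles in degrees, forces in N, time in s.
With the tool pointing down it reaches from about 325 to 775 mm from the base axis. Payload 5.5 kg.
Tool frame: the origin (TCP) lies on the centre line of the jaws, within the pads' length; the fingertips stand env.nose_length ahead of it and the grasp point (between the pads) lies 8 mm behind it (env.nose_length is the distance from the TCP to the fingertips, in mm); z points along the fingers, y is the line along which they close (so a half turn about z gives the same grasp; the last joint's range is limited). The gripper opens to 85 mm and grips with 20 to 120 N. Pads are 22 mm wide; open, the fingers measure 114 mm over their backs; the gripper's body (76 mm by 85 mm) begins 54 mm behind the grasp point. The pads swing forward as they close: fully open they stand 13 mm farther back than shut.
Start: joints at [-70.17, 5.22, 70.514, -0, 104.267, -3.249], TCP at [235.198, -551.995, 242.275] pointing down, gripper open.
Joint ranges: [-164.24, 164.24], [-49.07, 125.15], [9.68, 141.18], [-86.29, 266.29], [3.28, 154.24], [-151.56, 151.56]. Speed limits (degrees/s): [147.25, 147.25, 172.46, 180, 180, 180].

INTERFACE

Orientations are given as a 3x3 rotation matrix whose columns are the frame's x, y, z axes.
In Python, from plant import env, claw, solve_ik, readout, eyes gives the robot as it stands. Calls block until the motion is done:
- env.movep(position, orientation): joint-space move of the TCP to a pose.
- env.line_to(position, orientation=None, v=150, force_limit=None): straight line of the TCP; orientation=None keeps the orientation; v is the mean speed in mm/s. With force_limit (N) it stops when the force on the tool has changed by that much, and returns True; else False.
- env.set_joints(angles): joint-space move.
- claw.release() and claw.clamp(): open the fingers fully, or close them until they stop; the grip force is fixed at half the most.
- env.sleep(seconds).
- solve_ik(position, orientation): joint angles nearest the present ones, or None.
- readout.state(): the state.
- eyes.camera(name): name is "scene" or "side" or "wrist"; returns a dict with "pixels" (480x640x3 uint8, red, green, blue), "K" (3x3 intrinsics, pixels), "xyz" and "rotation" of the camera in the world. Camera axes: x right, y up, looking along -z (the intrinsics and any distortion apply to the point x, -y, -z); pixel columns grow to the right and rows downward; lengths in mm; the calibration is good to about 2 mm. A picture is of the moment at which its call begins. There is no depth.
A pose or a line that the arm cannot do raises env.IKError and nothing moves.
- env.close_job(): hands the job in; it is judged then, once.
The state is a dict: "time": time; "qpos": joint angles; "qvel": joint speeds; "joint_torque": joint torques, N m; "eef_pos": TCP position; "orientation": TCP orientation; "force": force on the tool from outside, world axes, zero at the start; "wrist_torque": the same for the moment, N m; "gripper_width": opening from 0.0 (shut) to 1.0 (fully open); "grip_force": force on a finger pad.
Only numpy, scipy, OpenCV 4.12 (cv2) and the standard library are available. Lean on these libraries where they do the work, as an engineer would, in place of code of your own. Each camera call takes 0.05 s, during which the arm holds its last target. There are 200 camera calls.

## Working session

There is one attempt and no reset: what is moved stays moved. The work goes in short steps, each a Python script; the robot and the scene stay as the last script left them, time stands still between calls to the robot, and variables do not carry over. Pictures are saved under pics/ and viewed, at most 14 in all, crops included, and the job is handed in when it is done.

```bash
ls; mkdir -p pics
python3 - <<'E'
from plant import env, claw, solve_ik, readout, eyes
import cv2
for n in("scene","side"):
    c=eyes.camera(n); cv2.imwrite(f"pics/{n}0.png",c["pixels"][:,:,::-1]); print(n,c["K"],c["xyz"],c["rotation"],[k for k in c])
s=readout.state();print(s["time"],s["orientation"],env.nose_length,s["gripper_width"])
E
```

```text
pics
scene [[617.17244467   0.         319.1564748 ]
 [  0.         617.17244467 255.17434444]
 [  0.           0.           1.        ]] [1234.04461178   15.41008261 1138.04502304] [[-0.05849595 -0.82972158  0.55510388]
 [ 0.99828438 -0.0500418   0.03039941]
 [ 0.00255535  0.55592977  0.83122534]] ['pixels', 'K', 'xyz', 'rotation']
side [[623.67828556   0.         318.61410785]
 [  0.         623.67828556 243.1577604 ]
 [  0.           0.           1.        ]] [ -93.95886051  970.26745232 1042.10291076] [[-0.86676163  0.32991835 -0.37400289]
 [-0.49860186 -0.55674321  0.66440439]
 [ 0.01097563  0.76235876  0.64706155]] ['pixels', 'K', 'xyz', 'rotation']
0.1 [[ 9.19979030e-01  3.91967040e-01 -6.51378416e-04]
 [ 3.91967578e-01 -9.19977547e-01  1.65269384e-03]
 [ 4.85479933e-05 -1.77576289e-03 -9.99998422e-01]] 11.0 1.0018636773626393
```

View pics/scene0.png

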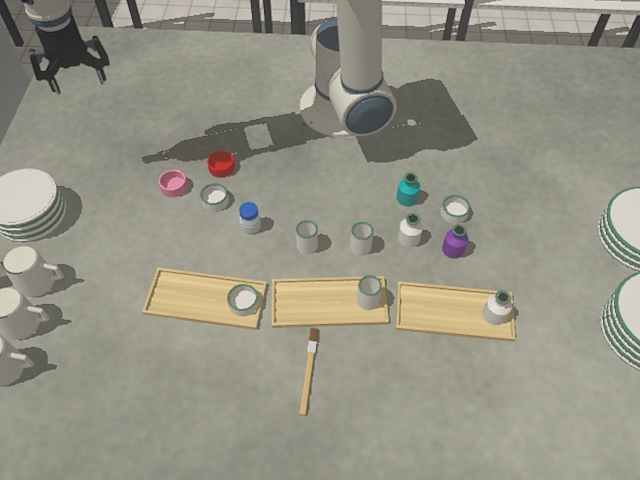

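View pics/side0.png

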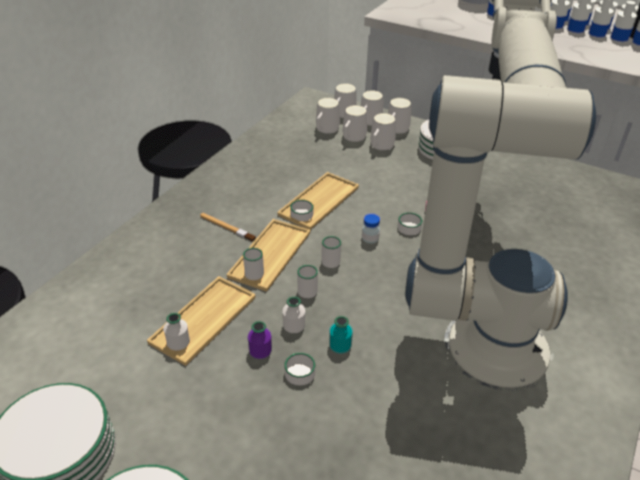

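The scene view shows the loose cups at (306,236) and (361,238), the dishes at (214,196) and (456,209), and the vase at (411,229). The jar is at (250,217). The dish, cup and vase trays run left to right, each with its sample at the right (+y) end. The look-alikes are pink, red, turquoise and purple, and the side view agrees with all of this.

```bash
cat > h.py <<'E'
import numpy as np, cv2
from plant import env, claw, solve_ik, readout, eyes
def plane(c,uv,z):
    uv=np.atleast_2d(np.asarray(uv,float)); K=c["K"]
    d=np.c_[(uv[:,0]-K[0,2])/K[0,0],-(uv[:,1]-K[1,2])/K[1,1],-np.ones(len(uv))]@np.array(c["rotation"]).T
    o=np.array(c["xyz"]); return (o+d*((z-o[2])/d[:,2])[:,None])[:,:2]
def rim(c,uv,z,w=24,b=(8,)):
    """green rim nearest uv -> world circle centre, diameter on plane z"""
    u,v=map(int,uv); x0,y0=max(u-w,0),max(v-w,0)
    p=c["pixels"][y0:v+w,x0:u+w].astype(int)
    m=((p[...,1]-p[...,0]>b[0])&(p[...,0]<150)).astype(np.uint8)
    n,l,st,ce=cv2.connectedComponentsWithStats(m,connectivity=8)
    k=1+np.argmax(st[1:,4]); ys,xs=np.where(l==k)
    P=plane(c,np.c_[xs+x0,ys+y0],z).astype(np.float32)
    h=cv2.convexHull(P)[:,0]
    (ctr,ax,_)=cv2.fitEllipse(h) if len(h)>5 else cv2.minAreaRect(h)
    return np.round(ctr,1),np.round(ax,1),int(st[k,4])
E
python3 - <<'E'
from h import *
import pickle
S={n:eyes.camera(n) for n in("scene","side")}
pix={"scene":dict(cupR=(306,228,64),cupL=(361,230,64),dishR=(214,191,28),dishL=(456,204,28),vase=(413,218,76),s_dish=(243,295,33),s_cup=(370,283,69),s_vase=(503,297,81),purple=(458,231,76),turq=(410,178,76)),
"side":dict(cupR=(331,241,64),cupL=(307,270,64),dishR=(410,219,28),dishL=(300,363,28),vase=(293,303,76),s_dish=(302,206,33),s_cup=(253,253,69),s_vase=(175,320,81),purple=(260,327,76),turq=(341,322,76))}
for k in pix["scene"]:
    for n in S:
        u,v,z=pix[n][k]
        try: print(k,n,*rim(S[n],(u,v),z,18 if z>70 else 24))
        except Exception as e: print(k,n,"fail",e)
c=S["scene"]; hsv=cv2.cvtColor(c["pixels"],cv2.COLOR_RGB2HSV)
m=cv2.inRange(hsv,(10,60,110),(28,255,255)); 
for ct in cv2.findContours(m,cv2.RETR_EXTERNAL,cv2.CHAIN_APPROX_NONE)[0]:
    if cv2.contourArea(ct)>1500:
        r=cv2.minAreaRect(plane(c,ct[:,0],12).astype(np.float32)); print("tray",np.round(r[0],1),np.round(r[1],1),round(r[2],1))
m=cv2.inRange(hsv,(105,120,80),(125,255,255)); m[:180]=0
ys,xs=np.where(m[180:250,230:270]>0); print("jar",plane(c,[[xs.mean()+230,ys.mean()+180]],62))
E
```

```text
cupR scene [449.5 -56.2] [46.8 48. ] 122
cupR side [447.9 -54.5] [48.3 51. ] 117
cupL scene [446.1  64.2] [47.  48.6] 127
cupL side [444.8  65.5] [48.  50.6] 135
dishR scene [ 335.  -280.7] [62.2 64.7] 140
dishR side [ 333.5 -278.3] [64.4 66.3] 122
dishL scene [336.7 279. ] [63.7 64.2] 152
dishL side [335.2 280.1] [64.4 65.9] 215
vase scene [364.5 160.8] [39.6 43.8] 109
vase side [415.1 172.7] [32.1 32.9] 108
s_dish scene [ 608.6 -177.5] [62.  62.8] 161
s_dish side [ 606.3 -174.6] [58.2 62.6] 35
s_cup scene [586.1  82.2] [45.2 47.8] 125
s_cup side [584.2  85. ] [43.9 48.2] 86
s_vase scene [604.6 343.7] [29.  31.3] 97
s_vase side [603.3 345.2] [29.2 32.7] 103
purple scene [441.5 269.9] [30.1 31.7] 87
purple side [439.9 271. ] [30.9 32.7] 113
turq scene [327.8 165.6] [50.4 85.2] 404
turq side [288.3 193.6] [51.8 81.7] 470
tray [602.5 262.4] [242.  116.9] 87.0
tray [595.5   2. ] [116.5 240. ] 5.4
tray [ 602.6 -258.3] [242.9 116.3] 84.7
jar [[ 405.05177522 -188.3586232 ]]
```

```bash
cat >> h.py <<'E'
TR={"cup":((595,2),95.4),"dish":((601,-258),84.7),"vase":((601,262),87.0)}   # centre, direction of tray y (deg)
def rot(phi):
    """tool down, jaws closing along world direction phi (deg)"""
    a=np.radians(phi); y=np.array([np.cos(a),np.sin(a),0]); z=np.array([0,0,-1.]); return np.c_[np.cross(y,z),y,z]
def best(p,phi):
    q0=np.array(readout.state()["qpos"]); c=[]
    for f in (phi,phi+180):
        q=solve_ik(p,rot(f))
        if q is not None: c.append((np.abs(np.array(q)-q0).max(),f))
    return rot(min(c)[1])
def pick_place(kind,xy,phi,ty,h,zc=190):
    (tx,tyc),a=TR[kind]; a_=np.radians(a); d=np.array([np.cos(a_),np.sin(a_)])
    t=np.array([tx,tyc])+ty*d
    P=lambda p,z:[p[0],p[1],z]
    R=best(P(xy,zc),phi); env.movep(P(xy,zc),R)
    if env.line_to(P(xy,h),v=150,force_limit=8): print("TOUCHED on the way down",readout.state()["eef_pos"]); return
    claw.clamp(); s=readout.state(); print("grip",round(s["gripper_width"]*85,1),round(s["grip_force"],1),s["time"])
    env.line_to(P(xy,zc),v=200)
    s=readout.state(); print("lifted",round(s["gripper_width"]*85,1),round(s["grip_force"],1))
    R=best(P(t,zc),a-90); env.movep(P(t,zc),R)
    env.line_to(P(t,h+20),v=150)
    print("contact",env.line_to(P(t,h+3.5),v=25,force_limit=4),round(readout.state()["eef_pos"][2]-h,2))
    claw.release(); env.sleep(.2); env.line_to(P(t,zc),v=200)
    s=readout.state(); print("done",s["time"],np.round(s["force"],1))
E
python3 - <<'E'
from h import *
c=eyes.camera("scene"); h=cv2.cvtColor(c["pixels"],cv2.COLOR_RGB2HSV)
print("vase",rim(c,(413,216),76,11))
print("turq lip",plane(c,[[410,178]],76),"red",plane(c,[[221,160]],20),"pink",plane(c,[[173,180]],20))
pick_place("cup",(448.7,-55.4),90,-62,32)
c=eyes.camera("scene"); cv2.imwrite("pics/s1.png",c["pixels"][120:360,120:540,::-1])
E
```

```text
vase (array([417.1, 171.9]), array([30.2, 31.5]), 86)
turq lip [[302.94131988 169.25372439]] red [[ 224.14571463 -279.70538786]] pink [[ 294.21721515 -383.90080845]]
grip 46.8 62.0 3.85
lifted 46.2 61.6
contact True 6.08
done 9.4417 [-0.2 -0.2 -0.8]
```

View pics/s1.png

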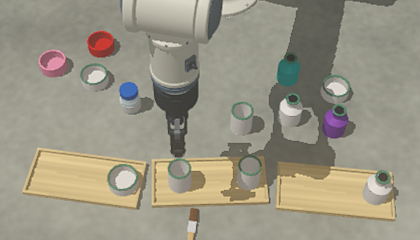

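The cup stands in its tray at about crop pixel (178,175), and nothing else has moved. I'll continue with the other cup, the vase and the first dish.

Run:
```python
from h import *
pick_place("cup",(445.5,64.8),90,2,32)
pick_place("vase",(416,172.3),90,-30,25)
pick_place("dish",(334.3,-279.5),122,-66,15)
c=eyes.camera("scene"); cv2.imwrite("pics/s2.png",c["pixels"][120:360,120:540,::-1])
```

```text
grip 46.3 61.8 12.2833
lifted 46.3 61.4
contact True 5.89
done 17.675 [-0.4  0.2 -0.8]
grip 48.6 62.4 20.3917
lifted 48.7 62.2
contact True 6.08
done 26.0833 [-1.   0.3 -0.3]
grip 60.6 65.8 29.8167
lifted 61.0 65.1
contact True 6.8
done 35.1583 [-0.2 -0.6 -0.6]
```

View pics/s2.png

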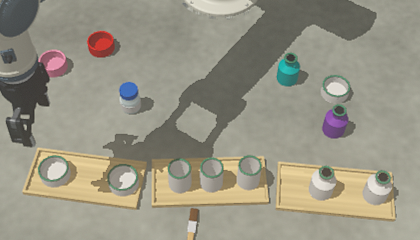

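Both cups, the vase and the first dish are standing in their trays, the dish at crop (54,170). That leaves one dish at crop (336,89).

Run:
```python
from h import *
pick_place("dish",(336,279.5),90,4,15)
s=readout.state(); env.set_joints([-70.17,5.22,70.514,0,104.267,-3.249])
c=eyes.camera("scene"); cv2.imwrite("pics/s3.png",c["pixels"][120:420,120:540,::-1])
for k,(u,v,z) in dict(cup1=(299,283,69),cup2=(332,281,69),vase=(446,292,81),dish1=(174,286,33)).items():
    p,a,_=rim(c,(u,v),z,13 if z>70 else 20 if z<60 else 16)
    o,an=TR[k.rstrip("12")]; t=np.radians(an-90); d=p-o
    print(k,np.round([d@[np.cos(t),np.sin(t)],d@[-np.sin(t),np.cos(t)]],1),a)
```

```text
grip 61.7 65.4 39.2167
lifted 62.0 65.4
contact True 6.98
done 45.6417 [-0.5  0.3  0.1]
cup1 [  1.2 -62.3] [45.8 47.9]
cup2 [1.  3.1] [46.2 46.9]
vase [  1. -29.] [28.7 31.6]
dish1 [  1.2 -66.3] [61.5 63. ]
```

View pics/s3.png

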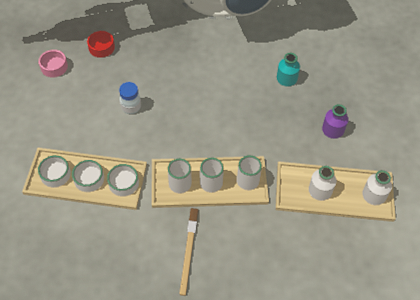

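All five pieces stand upright in their trays, with the second dish at crop (88,176). The jar at (129,98) and the brush at (190,250) have not moved.

```bash
python3 -c "
from plant import env
print(env.close_job())"
```

```text
the job is handed in; nothing more can be done
None
```

The job is handed in: in the last camera picture both cups, both dishes and the vase stand upright in their matching trays, and the glaze jar and brush are where they were; the hand-in call returned no verdict.

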